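# Seat the keyed setting die in the eyelet press

### The job

Take the square-headed steel die out of the wooden rack and lower it into the round holder of the hand press. The slot for its key is hidden at the bottom of the bore, so press it down lightly and turn it until it drops in and its collar sits flush on the rim, then let go. Be gentle with the press, never forcing or dropping the die into it, and leave the two other tools in the rack and the small cardboard box as they are.

Things in the scene. Friction and masses are not known exactly. Their poses are not given: they have to be found in the camera images.
- die: Square-headed steel die, 0.3 kg, upright in a rack hole. Origin: centre of the underside of its round collar (38 mm across, 5 mm thick); z up. The head to grip is a 24 x 24 mm square post, faces square to the die's x and y, from 5 to 41 mm above the origin, plus a 4 mm button on top. Below the origin: round shank 26 mm across, 26 mm long, then the flat key.
- die_key (a point): Centre of the key's lower edge, 36 mm below the die's origin, same axes. The key is a flat bar under the shank, 25 mm long along x, 6 mm thick in y, 10 mm high. It fits the slot either way round (half a turn makes no difference).
- press: Hand press, fixed: dark base plate 130 x 270 x 20 mm with a steel die holder on it. Origin on the table under the holder's axis; z up. A column (32 mm thick, foot 52 mm) stands 170 mm from that axis along the press's +y; the arm on it, 208 mm high, is swung away to +y, so nothing is above the holder.
- press_rim (a point): Centre of the holder's flat rim, 60 mm above the table, axes as the press. The holder is a steel tube 56 mm outside, bore 28 mm, standing on the base plate. When the die is home its collar lies on this rim and its origin is at this point.
- press_ledge (a point): On the bore's axis, 28 mm below the rim, axes as the press: the ledge with the key slot, 27.5 x 8 mm, 12 mm deep. The slot's angle is unknown: its long side is up to 52 degrees either way from the press's x; it does not turn. With the key on the ledge the collar is 8 mm above the rim; within about 4 degrees of the slot it drops in. All is rigid: 1 mm too deep is 20 N or more.
- rack: Fixed wooden rack, 66 x 215 mm, 50 mm high, with three round blind holes 29 mm across, 42 mm deep, in a row along its y at -72, 0 and +72 mm. Origin: centre of its underside. Each hole holds one tool, collar on the top face. Lift the die at least 40 mm straight up to clear it.
- punch_a: Bystander in the rack: round steel punch with a mushroom head, 30 mm across, top 49 mm above its origin at the underside of its 38 mm collar.
- punch_b: Bystander in the rack: round steel punch with a tapered head, top 39 mm above its origin at the underside of its 38 mm collar.
- carton: Bystander: small open cardboard box, 85 x 85 x 45 mm, on the table; origin at the centre of its underside.
Things that resemble listed ones, but are neither listed nor needed, are in the scene too. What is shaped like the die but blue is not meant. What is meant by the rack is not pink, and is the smaller of those in its own colour.

How it is judged:
By the outcome, as a careful person would: the job done as asked, in the order asked, and still so for the second after the job is handed in, with the robot touching nothing.
It also fails if it takes over 61 s, if anything falls off the work surface, if the arm or the gripper's body presses on something with over 40 N, if the wrist force passes 120 N, or if a joint passes its speed limit or range.

### The arm

A 6-joint arm with a two-finger parallel gripper is mounted at the origin on the work surface. World frame = base frame: x ahead of the robot, y to its left, z up, the work surface at z = 0. Lengths are in m, angles in rad, forces in N, time in s.
With the tool pointing down it reaches from about 0.375 to 0.9 m from the base axis. Payload 3.1 kg.
Tool frame: the origin (TCP) lies at the very end of the fingers, on their centre line; the grasp point (between the pads) lies 19 mm behind it (hold_point_z is the distance from the TCP to the grasp point, in m); x points along the fingers, y is the direction in which the jaws open and shut, and the axes are right-handed (so a half turn about x gives the same grasp; the last joint's range is limited). The gripper opens to 87 mm and grips with 3 to 60 N. Pads are 19 mm wide; open, the fingers measure 117 mm over their backs; the gripper's body (75 mm by 190 mm) begins 51 mm behind the grasp point.
Start: joints at [-1.486, 0.527, 1.433, -0, 1.181, -0.178], TCP at [0.163, -0.603, 0.223] pointing down, gripper open.
Joint ranges: [-3.08, 3.08], [-0.75, 2.2], [0.22, 2.44], [-1.43, 4.57], [0, 2.65], [-2.85, 2.85]. Speed limits (rad/s): [2.79, 2.79, 3.14, 3.14, 3.14, 3.14].

### API

Orientations are given as a unit quaternion [x, y, z, w].
In Python, from rig import * gives the robot as it stands.
- The arm moves only by the tool send_rows, never from a script. Its argument "steps" is a list that holds one entry, the list of rows, each a list of 6 numbers: the shift along the tool's x, y, z in cm, then the turn, a rotation vector about the tool's x, y, z in units of 6 degrees (1.0 is 6 degrees). In form: [[[x, y, z, wx, wy, wz], ...]]. A call has 1 to 8 rows; each row shifts and turns the pose as measured when the row begins, along the tool's axes as they then stand; what a row does not reach is not made up. A row lasts 1/12 s, in which the tool goes at most 41.7 mm and 7.16 degrees, less where a joint would pass 70% of its speed; a pose out of reach is approached as far as the arm can. A call is refused whole if a number of a shift passes 4.17 or a number of a turn 1, either way. A call with a gripper value outside its range is refused whole. "gripper" is the closure, from 0 (fully open) to 1 (shut), set as the call begins (left out, the last holds). The fingers move at their own pace and stop on an object; "force" is the grip in N (left out, the last holds). Time passes only in rows, so rows that do not move let the fingers close. It gives the time, the measured TCP pose, the force and the opening at its end, in the units of the state.
- get_obs(): the state, without advancing time (a new reading comes with each control period).
- camera(name): name is "scene" or "top" or "wrist"; returns (picture, depth): 420x560x3 uint8, red, green, blue; 420x560 float32, m along the optical axis (not along the pixel's ray), 0 where there is no reading.
- camera_params(name): a dict with "intrinsics" (3x3 intrinsics, pixels), "D" ([k1, k2, p1, p2, k3] as OpenCV has them; the pictures are not rectified), "position" and "attitude" of the camera in the world; the wrist camera has in their place "T_tool_cam" (4x4, takes a point from camera to tool coordinates, whose origin is the TCP and whose axes are the tool frame's). Camera axes: x right, y down, z forward; pixel columns grow to the right and rows downward; lengths in m; the calibration is good to about 2 mm. A picture is of the moment at which its call begins: read the wrist's pose just before it. camera_params takes no time and is no camera call.
- hand_in(): hands the job in, once; it reports no verdict.
The state is a dict: "time": time; "q": joint angles; "joint_velocities": joint speeds; "joint_torque": joint torques, N m; "position": TCP position; "tool_rot": TCP orientation; "ft_force": force on the tool from outside, world axes, zero at the start; "moment": the same for the moment, N m; "grip_width": finger opening in m.
Only numpy, scipy, OpenCV 4.12 (cv2) and the standard library are available. Lean on these libraries where they do the work, as an engineer would, in place of code of your own. Each camera call takes 0.05 s, during which the arm holds its last target.

## Working session

There is one attempt and no reset: what is moved stays moved. The work goes in short steps, Python scripts to look and compute and a tool call to move; the robot and the scene stay as the last step left them, time stands still between calls to the robot, and variables do not carry over. Pictures are saved under pics/ and viewed, and the job is handed in when it is done.

Besides the shell and the picture viewer there is one more tool, called after ">>>" as name(argument=value, ...) on one line, values as JSON. send_rows: Moves the arm, as the interface text tells. Its arguments: {"type":"object","properties":{"steps":{"type":"array"},"gripper":{"type":"number"},"force":{"type":"number"}},"required":["steps"]}

```bash
ls; mkdir -p pics; python3 - <<'E'
from rig import *
import cv2,numpy as np
print(get_obs())
for n in ["scene","top","wrist"]:
    p,d=camera(n); cv2.imwrite(f"pics/{n}0.png",p[:,:,::-1]); np.save(f"pics/{n}0.npy",d); print(n,camera_params(n))
print(get_obs()["time"])
E
```

```text
pics
{'time': 0.0, 'q': array([-1.48548067e+00,  5.28456563e-01,  1.43391372e+00, -2.05765227e-05,
        1.18137990e+00, -1.78528232e-01]), 'joint_velocities': array([ 3.95219305e-06,  3.86875702e-04,  6.66134851e-04, -1.49721141e-04,
       -5.94868686e-04, -9.74006234e-04]), 'joint_torque': array([ 6.58626486e-04, -4.40039062e+01, -1.76591384e+01,  6.33283379e-02,
        5.81624871e-02, -1.61938547e-04]), 'position': array([ 0.16293784, -0.60262522,  0.2215739 ]), 'tool_rot': array([ 0.70099072,  0.09377754, -0.70093308,  0.09225297]), 'ft_force': array([-0.14226506,  1.25218447,  0.64874479]), 'moment': array([0.01540714, 0.01378872, 0.00635723]), 'grip_width': 0.08693140130848967}
scene {'intrinsics': array([[387.57868522,   0.        , 283.19149904],
       [  0.        , 387.57868522, 209.85202247],
       [  0.        ,   0.        ,   1.        ]]), 'D': array([-0.10071197,  0.        ,  0.        ,  0.        ,  0.        ]), 'position': array([ 1.08426989, -0.56459828,  0.69136118]), 'attitude': array([ 0.82773266,  0.34647189, -0.17694354, -0.40435981])}
top {'intrinsic
[... 286 characters left out ...]
43625152]), 'attitude': array([ 0.71489652, -0.69385619,  0.06445359, -0.05772601])}
wrist {'intrinsics': array([[357.26039687,   0.        , 275.79332073],
       [  0.        , 357.26039687, 208.74237503],
       [  0.        ,   0.        ,   1.        ]]), 'D': array([-0.02946725,  0.        ,  0.        ,  0.        ,  0.        ]), 'T_tool_cam': array([[-7.88795235e-04, -3.01085899e-01,  9.53596696e-01,
        -1.62124527e-01],
       [ 9.99999114e-01, -1.26020121e-03,  4.29286011e-04,
        -4.51268519e-04],
       [ 1.07247174e-03,  9.53596190e-01,  3.01086626e-01,
        -8.18399052e-02],
       [ 0.00000000e+00,  0.00000000e+00,  0.00000000e+00,
         1.00000000e+00]])}
0.15
```

View pics/scene0.png

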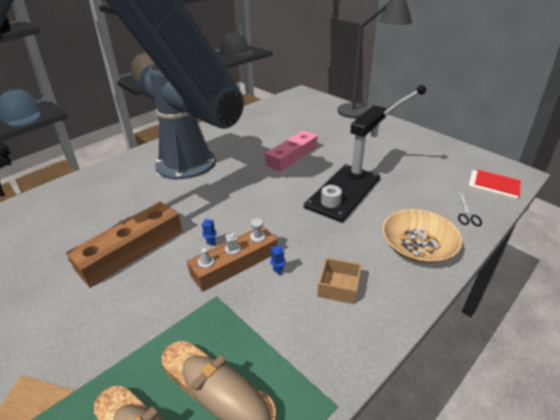

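View pics/top0.png

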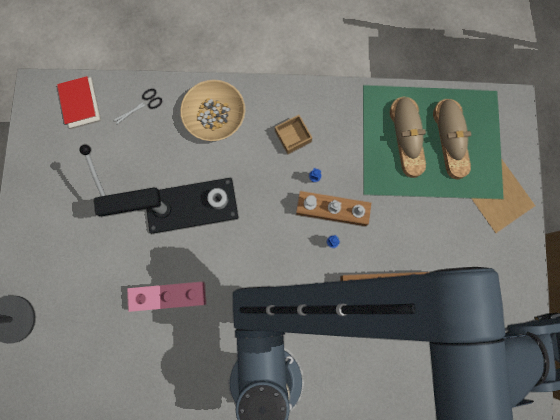

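View pics/wrist0.png

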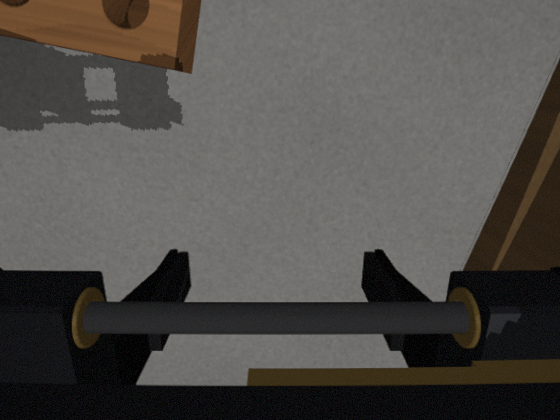

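The scene picture shows the small brown rack at about (233,258) with three tools in it. There are two blue look-alikes at (209,230) and (278,260), a larger empty brown rack at (125,240) and a pink one at (292,150). The press holder is at (331,196). In the top picture the rack is at (334,208) and the holder at (217,199). I'll look closer.

```bash
cat > h.py <<'E'
from rig import *
import cv2,numpy as np
from scipy.spatial.transform import Rotation as R
def ray(n,uv,tcp=None,prm=None):
    c=prm or camera_params(n); K=c["intrinsics"]
    u=cv2.undistortPoints(np.array([[uv]],float),K,c["D"])[0,0]
    d=np.array([u[0],u[1],1.])
    if n=="wrist":
        T=c["T_tool_cam"]; p,q=tcp; Rm=R.from_quat(q).as_matrix()
        return p+Rm@T[:3,3], Rm@T[:3,:3]@d
    return c["position"], R.from_quat(c["attitude"]).as_matrix()@d
def onplane(n,uv,z,tcp=None):
    o,d=ray(n,uv,tcp); return o+d*(z-o[2])/d[2]
def withdepth(n,uv,depth,tcp=None):
    o,d=ray(n,uv,tcp); return o+d*depth
def tri(rays):
    A=np.zeros((3,3));b=np.zeros(3)
    for o,d in rays:
        d=d/np.linalg.norm(d);P=np.eye(3)-np.outer(d,d);A+=P;b+=P@o
    x=np.linalg.solve(A,b); return x,[np.linalg.norm((np.eye(3)-np.outer(d,d)/(d@d))@(x-o)) for o,d in rays]
def crop(img,x0,y0,x1,y1,s,name):
    cv2.imwrite(name,cv2.resize(img[y0:y1,x0:x1],None,fx=s,fy=s,interpolation=cv2.INTER_CUBIC))
E
python3 - <<'E'
from h import *
s=cv2.imread("pics/scene0.png");t=cv2.imread("pics/top0.png")
a=cv2.resize(s[195:295,180:300],(480,400),interpolation=cv2.INTER_CUBIC)
b=cv2.resize(t[160:255,285:385],(400,380),interpolation=cv2.INTER_CUBIC)
c=np.zeros((400,300,3),np.uint8)
o=np.zeros((400,790,3),np.uint8);o[:,:480]=a
o[:310,480:790]=cv2.resize(t[175:237,300:362+0],(310,310),interpolation=cv2.INTER_CUBIC)
cv2.imwrite("pics/c1.png",o)
crop(t,290,180,380,230,8,"pics/c2.png")
D=np.load("pics/top0.npy");S=np.load("pics/scene0.npy")
for uv in [(310,202),(335,206),(358,210),(218,199),(320,208),(293,135)]:
    print(uv,D[uv[1],uv[0]],withdepth("top",uv,D[uv[1],uv[0]]))
for uv in [(205,257),(232,243),(257,228),(331,190)]:
    print(uv,withdepth("scene",uv,S[uv[1],uv[0]]))
E
```

```text
(310, 202) 1.36497 [ 0.51113654 -0.11015268  0.09664156]
(335, 206) 1.3622437 [ 0.50146991 -0.18149444  0.09821905]
(358, 210) 1.3761195 [ 0.49460807 -0.24972272  0.08341068]
(218, 199) 1.435737 [0.52556032 0.16156846 0.025416  ]
(320, 208) 1.4084259 [ 0.50289253 -0.14284781  0.05131258]
(293, 135) 1.4964399 [ 0.7411517  -0.05899546  0.00303972]
(205, 257) [ 0.50346042 -0.25887447  0.07304328]
(232, 243) [ 0.51675051 -0.19008986  0.08045928]
(257, 228) [ 0.52760927 -0.12116253  0.09155529]
(331, 190) [0.51446911 0.17145365 0.05187319]
```

View pics/c1.png

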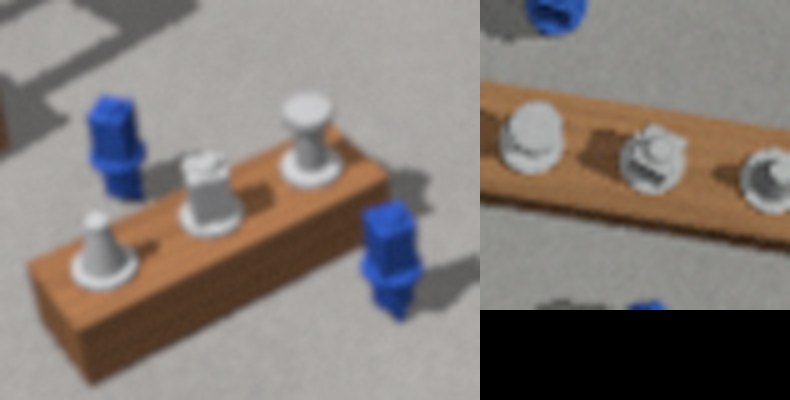

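View pics/c2.png

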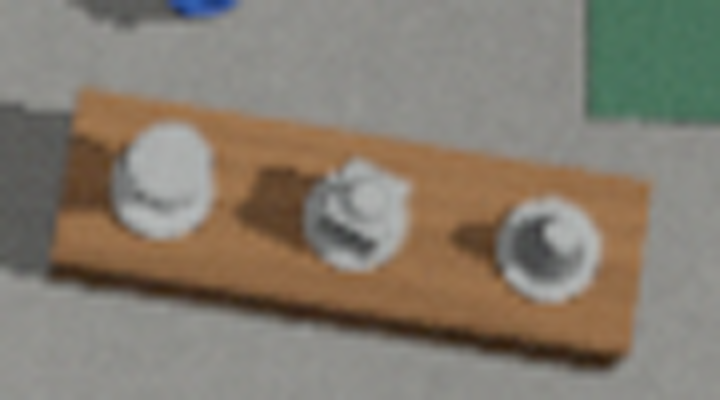

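The candidates in the scene picture are:
- the tapered tool at (205,257), which is punch_b
- the square-headed grey tool at (232,243), which is **the die**
- the mushroom tool at (257,228), which is punch_a
- the blue look-alikes at (209,230) and (278,260), which are not meant

The rack is the small brown one, not the larger brown one at (125,240) or the pink one. The crop confirms a square head with a button on the middle tool. Next I'll bring the wrist camera over it.

```bash
python3 - <<'E'
from h import *
o=get_obs();M=R.from_quat(o["tool_rot"]).as_matrix();print(M.round(3))
print((M.T@(np.array([0.495,-0.185,0.225])-o["position"])*100).round(2))
E
```

```text
[[-0.     0.261 -0.965]
 [ 0.002 -0.965 -0.261]
 [-1.    -0.002 -0.   ]]
[ -0.26 -31.67 -42.95]
```

>>> send_rows(steps=[[[0, -2.4, -3.25, 0, 0, 0], [0, -2.4, -3.25, 0, 0, 0], [0, -2.4, -3.25, 0, 0, 0], [0, -2.4, -3.25, 0, 0, 0], [0, -2.4, -3.25, 0, 0, 0], [0, -2.4, -3.25, 0, 0, 0], [0, -2.4, -3.25, 0, 0, 0], [0, -2.4, -3.25, 0, 0, 0]]], gripper=0.0, force=30)

```text
time: 0.82
position: [0.3648, -0.3502, 0.2179]
tool_rot: [-0.701, -0.086, 0.703, -0.088]
ft_force: [0.8, -0.5, 0.2]
grip_width: 0.0871
```

```bash
python3 - <<'E'
from h import *
o=get_obs();M=R.from_quat(o["tool_rot"]).as_matrix();print(o["position"],o["time"])
print((M.T@(np.array([0.495,-0.185,0.225])-o["position"])*100).round(2))
E
```

```text
[ 0.36477788 -0.35020175  0.21791197] 0.8167
[ -0.79 -12.83 -16.67]
```

>>> send_rows(steps=[[[-0.2, -2.5, -3.3, 0, 0, 0], [-0.2, -2.5, -3.3, 0, 0, 0], [-0.2, -2.5, -3.3, 0, 0, 0], [-0.2, -2.5, -3.3, 0, 0, 0], [0, -2.5, -3.3, 0, 0, 0], [0, 0, 0, 0, 0, 0], [0, 0, 0, 0, 0, 0]]])

```text
time: 1.4
position: [0.4969, -0.1784, 0.2245]
tool_rot: [-0.701, -0.091, 0.702, -0.09]
ft_force: [0.6, 0.2, 0.1]
grip_width: 0.0871
```

```bash
python3 - <<'E'
from h import *
o=get_obs();p,d=camera("wrist");cv2.imwrite("pics/w1.png",p[:,:,::-1]);np.savez("pics/w1.npz",p=o["position"],q=o["tool_rot"],d=d);print(o["position"],o["q"])
p,d=camera("top");cv2.imwrite("pics/top1.png",p[:,:,::-1])
E
```

```text
[ 0.49685367 -0.17836249  0.22447665] [-5.56393142e-01  3.95470485e-01  1.67171380e+00 -2.13969076e-04
  1.07603954e+00  7.57276684e-01]
```

View pics/w1.png

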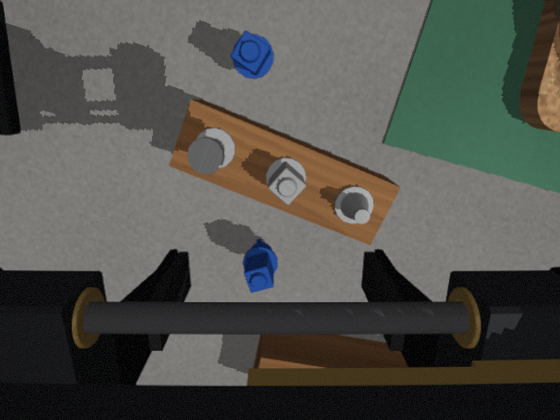

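The wrist picture shows the die with its square head and button at about (287,182). The mushroom punch is at (208,152), the tapered punch at (355,207), and the blue decoys at (252,53) and (260,270). I'll crop for the head's corners.

```bash
python3 - <<'E'
from h import *
w=cv2.imread("pics/w1.png");crop(w,255,145,320,215,10,"pics/c3.png")
E
```

```text
(no output)
```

View pics/c3.png

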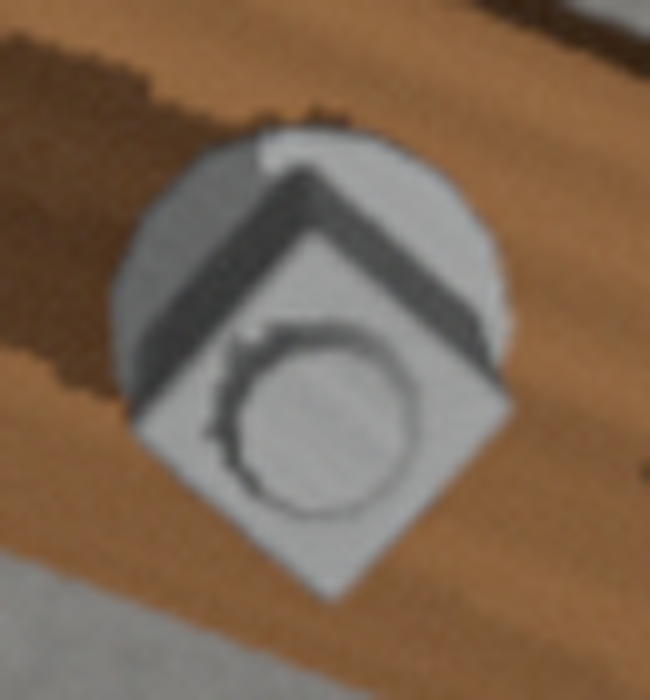

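```bash
python3 - <<'E'
from h import *
z=np.load("pics/w1.npz");tcp=(z["p"],z["q"]);d=z["d"]
f=lambda x,y:(255+(x+.5)/10-.5,145+(y+.5)/10-.5)
C=[f(315,232),f(512,408),f(333,602),f(133,418)]
P=np.array([onplane("wrist",c,0.091,tcp) for c in C]);print(P.round(4),P.mean(0))
e=np.roll(P,-1,0)-P;print(np.linalg.norm(e,axis=1),np.degrees(np.arctan2(e[:,1],e[:,0]))%90)
dd=P[2]-P[0];print('diag',np.degrees(np.arctan2(dd[1],dd[0])),np.linalg.norm(dd),np.linalg.norm(P[3]-P[1]))
b=f(328,432);print('depth btn',withdepth("wrist",b,d[188,288],tcp), 'face', withdepth("wrist",(287,201),d[201,287],tcp))
rs=[ray("wrist",b,tcp),ray("scene",(231.0,234.0)),ray("top",(335.4,204.3))]
print(tri(rs), tri(rs[:2]),tri([rs[0],rs[2]]))
# rack top corners in wrist
for uv in [(192,99),(400,187),(371,244),(169,165)]: print(onplane("wrist",uv,0.05,tcp))
E
```

```text
[[ 0.5225 -0.1801  0.091 ]
 [ 0.5121 -0.2003  0.091 ]
 [ 0.4916 -0.1901  0.091 ]
 [ 0.5031 -0.1693  0.091 ]] [ 0.5073156  -0.18492424  0.091     ]
[0.02268357 0.02288861 0.02373073 0.02219504] [62.77053516 63.57229139 61.0731931  60.92066049]
diag -162.0827990954398 0.032449389591871075 0.032243888054319644
depth btn [ 0.5070877  -0.18526902  0.09515747] face [ 0.49477742 -0.18842922  0.09136513]
(array([ 0.50712298, -0.1836504 ,  0.09793611]), [np.float64(0.001487877074492163), np.float64(0.00043104057416722006), np.float64(0.0011882151889132566)]) (array([ 0.50845772, -0.18457718,  0.09989366]), [np.float64(0.00033293082632475515), np.float64(0.00033293082632482)]) (array([ 0.5070666 , -0.18416078,  0.09469448]), [np.float64(0.0011491147101920856), np.float64(0.0011491147101921173)])
[ 0.55436913 -0.08452572  0.05      ]
[ 0.52496724 -0.2954484   0.05      ]
[ 0.4609637  -0.28793291  0.05      ]
[ 0.48940791 -0.07452604  0.05      ]
```

```bash
python3 - <<'E'
from h import *
z=np.load("pics/w1.npz");tcp=(z["p"],z["q"]);d=z["d"]
for uv in [(252,53),(258,282),(208,155),(361,215)]: print(uv,withdepth("wrist",uv,d[uv[1],uv[0]],tcp).round(3))
o=get_obs();M=R.from_quat(o["tool_rot"]).as_matrix();print((M.T@(np.array([0.5075,-0.185,0.16])-o["position"])*100).round(2),M.round(3))
y=M[:,1];print(np.degrees(np.arctan2(y[1],y[0])))
E
```

```text
(252, 53) [ 0.603 -0.131  0.081]
(258, 282) [ 0.407 -0.184  0.081]
(208, 155) [ 0.518 -0.116  0.1  ]
(361, 215) [ 0.498 -0.255  0.089]
[ 6.44  0.82 -0.99] [[-0.002  0.251 -0.968]
 [ 0.001 -0.968 -0.251]
 [-1.    -0.002  0.001]]
-75.44702756007828
```

>>> send_rows(steps=[[[1.5, 0.8, -1.0, 0, 0, 0], [1.0, 0, 0, -1, 0, 0], [1.0, 0, 0, -1, 0, 0], [1.0, 0, 0, -1, 0, 0], [1.0, 0, 0, -1, 0, 0], [0.5, 0, 0, -1, 0, 0], [0, 0, 0, -1, 0, 0], [0, 0, 0, -1, 0, 0]]], gripper=0.42)

```text
time: 2.17
position: [0.5005, -0.1989, 0.1613]
tool_rot: [-0.619, -0.339, 0.622, -0.338]
ft_force: [1.0, 1.1, -0.5]
grip_width: 0.0515
```

```bash
cat > st.py <<'E'
from h import *
import sys
def st(t,yaw=None):
    o=get_obs();M=R.from_quat(o["tool_rot"]).as_matrix();y=M[:,1]
    a=np.degrees(np.arctan2(y[1],y[0]))
    print("t",o["time"],"p",o["position"].round(4),"yaw",a.round(2),"tilt",M[:,0].round(4),"q",o["q"].round(2),"w",round(o["grip_width"],4),"F",o["ft_force"].round(1),"M",o["moment"].round(2))
    if t is not None: print("shift cm",(M.T@(np.array(t)-o["position"])*100).round(2))
    if yaw is not None: print("wx units",((-(yaw-a))/6).round(2), "tilt fix units", (M.T@np.cross(M[:,0],[0,0,-1])*180/np.pi/6).round(2))
if __name__=="__main__":
    v=[float(x) for x in sys.argv[1:]]; st(v[:3] or None, v[3] if len(v)>3 else None)
E
python3 st.py 0.5075 -0.185 0.06 -28
```

```text
t 2.1667 p [ 0.5005 -0.1989  0.1613] yaw -32.72 tilt [-4.7e-03 -8.0e-04 -1.0e+00] q [-0.58  0.5   1.71 -0.    0.94 -0.01] w 0.0515 F [ 1.   1.1 -0.5] M [-0.05 -0.02 -0.02]
shift cm [10.12 -0.12 -1.58]
wx units -0.79 tilt fix units [0.   0.03 0.03]
```

>>> send_rows(steps=[[[0, -0.1, -1.6, -0.8, 0, 0], [0, 0, 0, 0, 0, 0], [0, 0, 0, 0, 0, 0]]])

```text
time: 2.42
position: [0.5048, -0.1906, 0.1603]
tool_rot: [-0.604, -0.364, 0.609, -0.362]
ft_force: [-0.9, -0.2, -0.2]
grip_width: 0.0508
```

```bash
python3 st.py 0.5075 -0.185 0.06 -28; python3 - <<'E'
from h import *
o=get_obs();p,d=camera("wrist");cv2.imwrite("pics/w2.png",p[:,:,::-1]);np.savez("pics/w2.npz",p=o["position"],q=o["tool_rot"],d=d)
E
```

```text
t 2.4167 p [ 0.5048 -0.1906  0.1603] yaw -28.17 tilt [-7.7e-03 -8.0e-04 -1.0e+00] q [-0.57  0.5   1.7  -0.01  0.94 -0.07] w 0.0508 F [-0.9 -0.2 -0.2] M [-0.02 -0.02 -0.03]
shift cm [10.03  0.04 -0.66]
wx units -0.03 tilt fix units [0.   0.04 0.06]
```

View pics/w2.png

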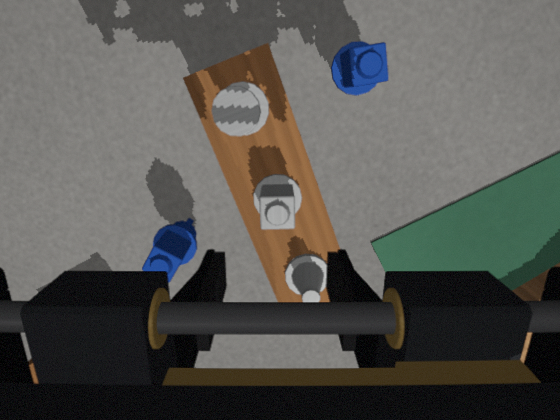

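The head now sits square in the image at about (277,213), centred between the jaws. I'll refine its position from this second view.

```bash
python3 - <<'E'
from h import *
w=cv2.imread("pics/w2.png");crop(w,245,165,310,235,10,"pics/c4.png")
E
```

```text
(no output)
```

View pics/c4.png

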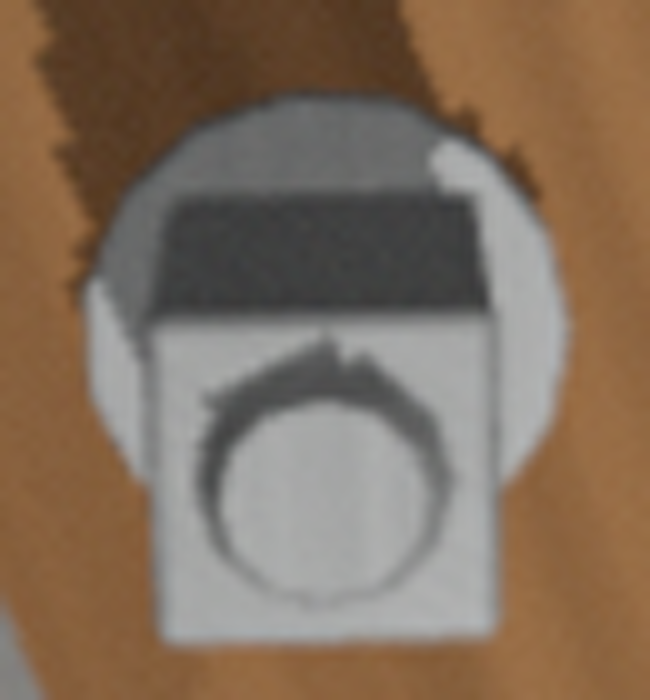

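```bash
python3 - <<'E'
from h import *
z=np.load("pics/w2.npz");tcp=(z["p"],z["q"]);d=z["d"]
f=lambda x,y:(245+(x+.5)/10-.5,165+(y+.5)/10-.5)
C=[f(148,320),f(493,315),f(497,635),f(162,642)]
P=np.array([onplane("wrist",c,0.091,tcp) for c in C]);print(P.mean(0))
e=np.roll(P,-1,0)-P;print(np.linalg.norm(e,axis=1),np.degrees(np.arctan2(e[:,1],e[:,0]))%90)
b=f(330,498);
z1=np.load("pics/w1.npz");t1=(z1["p"],z1["q"]);g=lambda x,y:(255+(x+.5)/10-.5,145+(y+.5)/10-.5)
print(onplane("wrist",b,.095,tcp),onplane("wrist",g(328,432),.095,t1))
print(tri([ray("wrist",b,tcp),ray("wrist",g(328,432),t1)]))
print(tri([ray("wrist",b,tcp),ray("wrist",g(328,432),t1),ray("top",(335.4,204.3))]))
E
```

```text
[ 0.50708476 -0.18462878  0.091     ]
[0.02317796 0.02296695 0.02317007 0.02315119] [62.74582702 63.34736235 63.20121261 63.36391788]
[ 0.50743351 -0.18472277  0.095     ] [ 0.50738586 -0.18423836  0.095     ]
(array([ 0.50784021, -0.18405508,  0.09716197]), [np.float64(6.10723268025802e-05), np.float64(6.107232680247102e-05)])
(array([ 0.50732511, -0.18392394,  0.09524997]), [np.float64(0.0007171339781663406), np.float64(0.00031448416167299364), np.float64(0.0010231593890897234)])
```

>>> send_rows(steps=[[[2.5, 0, -0.7, -0.15, 0, 0], [2.5, 0, 0, 0, 0, 0], [2.0, 0, 0, 0, 0, 0], [0, 0, 0, 0, 0, 0]]])

```text
time: 2.8
position: [0.5082, -0.1905, 0.0908]
tool_rot: [-0.604, -0.363, 0.607, -0.366]
ft_force: [-0.6, 0.1, -0.6]
grip_width: 0.0505
```

```bash
python3 st.py 0.5073 -0.1846 0.06 -27.2
```

```text
t 2.8 p [ 0.5082 -0.1905  0.0908] yaw -27.91 tilt [-0.0011 -0.0061 -1.    ] q [-0.56  0.61  1.75 -0.01  0.77 -0.07] w 0.0505 F [-0.6  0.1 -0.6] M [ 0.03 -0.04  0.02]
shift cm [ 3.08 -0.36 -0.5 ]
wx units -0.12 tilt fix units [ 0.    0.06 -0.02]
```

>>> send_rows(steps=[[[0.8, -0.4, -0.5, -0.15, 0.05, 0], [0.8, -0.15, -0.25, 0, 0, 0], [0, 0, 0, 0, 0, 0]]])

```text
time: 3.05
position: [0.5065, -0.1829, 0.0746]
tool_rot: [0.604, 0.367, -0.603, 0.369]
ft_force: [-0.2, 0.4, 0.1]
grip_width: 0.0506
```

```bash
python3 st.py 0.5073 -0.1846 0.06 -27.2
```

```text
t 3.05 p [ 0.5065 -0.1829  0.0746] yaw -27.21 tilt [ 0.0023 -0.0018 -1.    ] q [-0.55  0.64  1.77 -0.    0.73 -0.08] w 0.0506 F [-0.2  0.4  0.1] M [-0.   -0.03  0.01]
shift cm [1.46 0.14 0.11]
wx units -0.0 tilt fix units [-0.    0.01 -0.03]
```

>>> send_rows(steps=[[[0.8, 0.1, 0.1, 0, 0, 0], [0.65, 0, 0, 0, 0, 0], [0, 0, 0, 0, 0, 0]]])

```text
time: 3.3
position: [0.5081, -0.1851, 0.0607]
tool_rot: [0.605, 0.366, -0.603, 0.371]
ft_force: [-0.5, -0.2, 0.3]
grip_width: 0.0505
```

```bash
python3 st.py 0.5073 -0.1846 0.06 -27.2;python3 - <<'E'
from h import *
p,d=camera("wrist");cv2.imwrite("pics/w3.png",p[:,:,::-1])
E
python3 st.py 0.5073 -0.1846 0.06 -27.2
```

```text
t 3.3 p [ 0.5081 -0.1851  0.0607] yaw -27.21 tilt [ 0.0056 -0.0039 -1.    ] q [-0.56  0.66  1.78 -0.    0.7  -0.08] w 0.0505 F [-0.5 -0.2  0.3] M [ 0.02 -0.04  0.03]
shift cm [ 0.07 -0.09 -0.  ]
wx units -0.0 tilt fix units [ 0.    0.01 -0.06]
t 3.35 p [ 0.5083 -0.1852  0.0611] yaw -27.21 tilt [ 0.006  -0.0042 -1.    ] q [-0.56  0.66  1.78 -0.    0.7  -0.08] w 0.0505 F [-0.3  0.8  0.6] M [-0.06 -0.06 -0.03]
shift cm [ 0.11 -0.12 -0.  ]
wx units -0.0 tilt fix units [ 0.    0.01 -0.07]
```

View pics/w3.png

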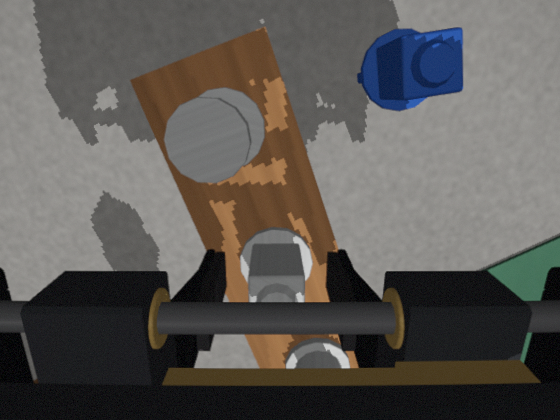

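The die head is between the fingers at about (276,275). I'll close the gripper.

>>> send_rows(steps=[[[0.1, -0.1, 0, 0, 0, -0.06], [0, 0, 0, 0, 0, 0], [0, 0, 0, 0, 0, 0], [0, 0, 0, 0, 0, 0], [0, 0, 0, 0, 0, 0]]], gripper=1.0, force=40)

```text
time: 3.77
position: [0.5085, -0.1852, 0.0611]
tool_rot: [0.604, 0.367, -0.603, 0.37]
ft_force: [0.6, 0.4, 0.1]
grip_width: 0.0251
```

```bash
python3 st.py 0.5073 -0.1846 0.06 -27.2
```

```text
t 3.7667 p [ 0.5085 -0.1852  0.0611] yaw -27.19 tilt [ 0.0023 -0.0025 -1.    ] q [-0.56  0.66  1.77 -0.    0.7  -0.08] w 0.0251 F [0.6 0.4 0.1] M [-0.07 -0.09  0.03]
shift cm [ 0.11 -0.14  0.  ]
wx units 0.0 tilt fix units [ 0.    0.01 -0.03]
```

>>> send_rows(steps=[[[0, 0, 0, 0, 0, 0], [-1.0, 0, 0, 0, 0, 0], [-2.0, 0, 0, 0, 0, 0], [-2.5, 0, 0, 0, 0, 0], [-2.5, 0, 0, 0, 0, 0], [-2.5, 0, 0, 0, 0, 0], [-1.0, 0, 0, 0, 0, 0], [0, 0, 0, 0, 0, 0]]])

```text
time: 4.43
position: [0.5071, -0.1842, 0.1816]
tool_rot: [-0.603, -0.368, 0.604, -0.368]
ft_force: [0.2, -0.2, -2.2]
grip_width: 0.0237
```

```bash
python3 - <<'E'
from h import *
o=get_obs()
for n in ["scene","wrist"]:
    p,d=camera(n);cv2.imwrite(f"pics/{n}4.png",p[:,:,::-1]);np.savez(f"pics/{n}4.npz",p=o["position"],q=o["tool_rot"],d=d)
crop(cv2.imread("pics/scene4.png"),180,150,320,290,5,"pics/c5.png")
E
python3 st.py 0.5073 -0.1846 0.06 -27.2
```

```text
t 4.5333 p [ 0.5062 -0.1837  0.1795] yaw -27.21 tilt [-0.0035  0.0011 -1.    ] q [-0.56  0.47  1.69 -0.    0.98 -0.08] w 0.0234 F [-0.9  0.9 -3.2] M [-0.07 -0.05 -0.01]
shift cm [11.95  0.18  0.02]
wx units -0.0 tilt fix units [0.   0.01 0.03]
```

View pics/c5.png

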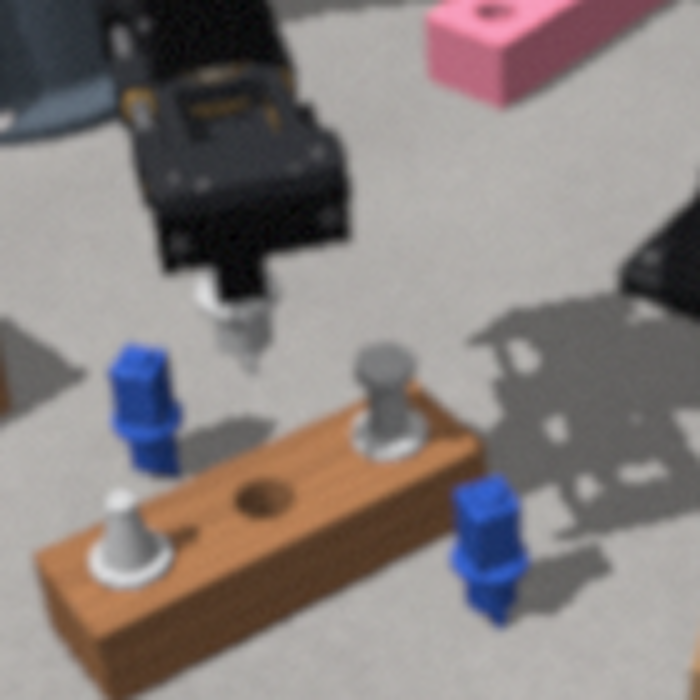

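View pics/wrist4.png

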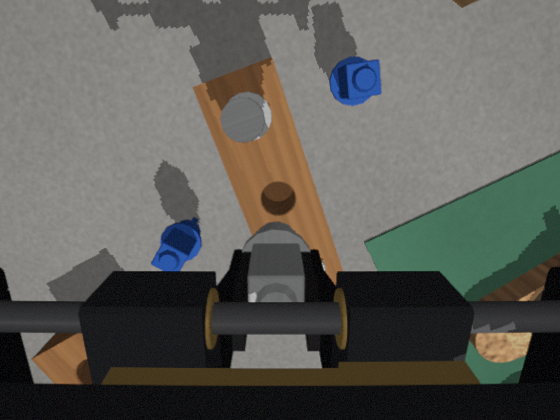

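The die is held: grip width is 24 mm and the wrist carries about 3 N. The rack hole is clear. I'll zoom on the key.

```bash
python3 - <<'E'
from h import *
crop(cv2.imread("pics/scene4.png"),210,195,245,230,18,"pics/c6.png")
t=cv2.imread("pics/top1.png");crop(t,130,165,250,245,6,"pics/c7.png")
E
```

```text
(no output)
```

View pics/c6.png

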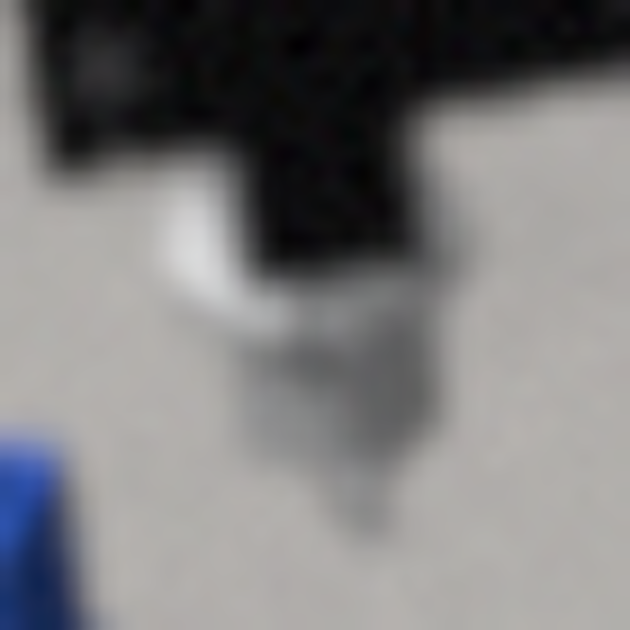

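View pics/c7.png

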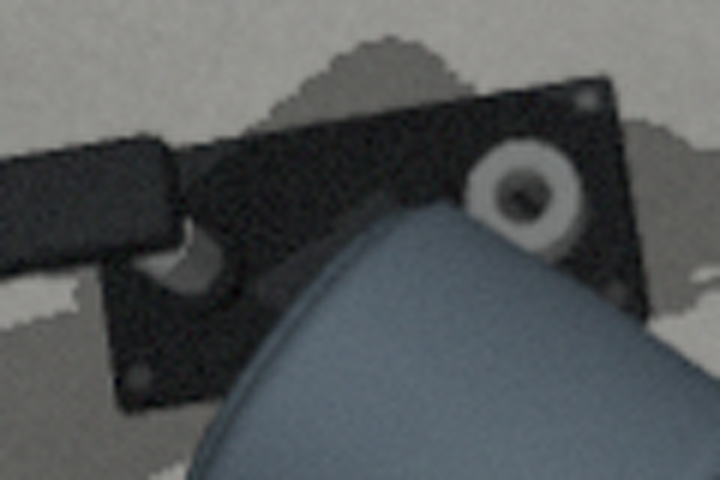

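In the crop the key below the shank shows only about 6 mm wide. The camera looks along about 147°, so the key is edge-on and runs along the jaw axis (tool y, about 153°). Next I'll measure the press.

```bash
python3 - <<'E'
from h import *
t=cv2.imread("pics/top0.png");crop(t,140,170,250,240,7,"pics/c8.png")
s=cv2.imread("pics/scene0.png");crop(s,300,160,390,225,8,"pics/c9.png")
E
```

```text
(no output)
```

View pics/c8.png

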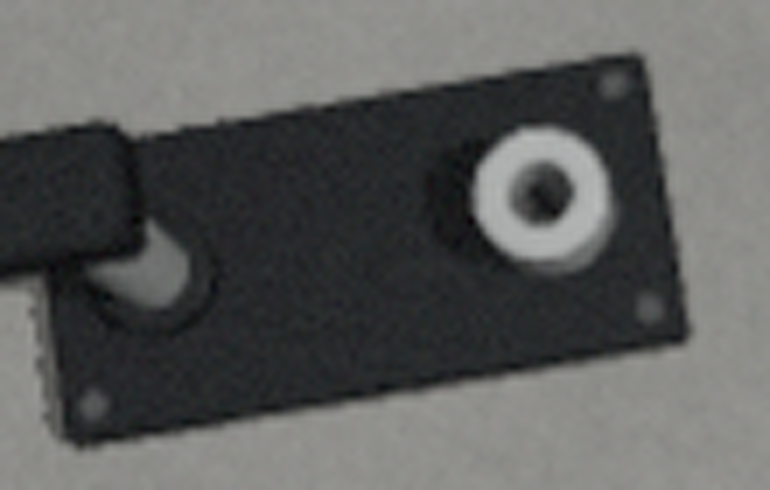

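View pics/c9.png

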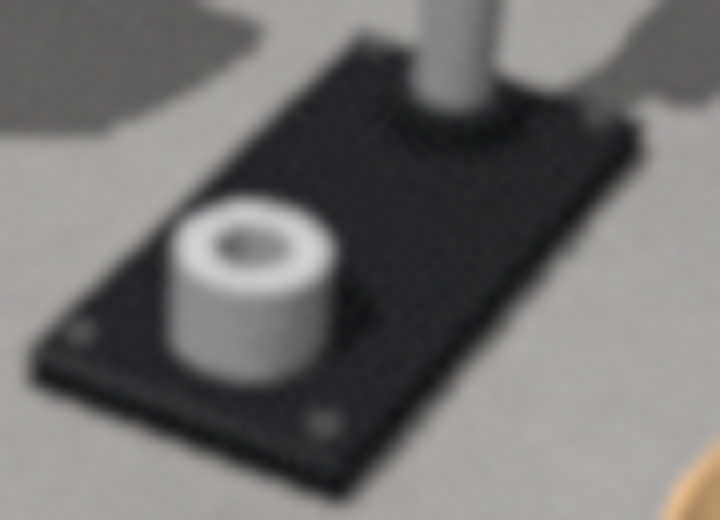

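```bash
python3 - <<'E'
from h import *
f=lambda x,y:(140+(x+.5)/7-.5,170+(y+.5)/7-.5)
T=f(541,195);S=(331.06,190.06)
print(onplane("top",T,.06),onplane("scene",S,.06),tri([ray("top",T),ray("scene",S)]))
P=[onplane("top",f(*c),.02) for c in [(643,55),(688,338),(82,445)]]
a=P[0]-P[1];b=P[2]-P[1];print(np.linalg.norm(a),np.linalg.norm(b),np.degrees(np.arctan2(a[1],a[0])),np.degrees(np.arctan2(b[1],b[0])))
E
python3 st.py 0.5 0.15 0.2 -27
```

```text
[0.5234122  0.16061308 0.06      ] [0.52202651 0.16198998 0.06      ] (array([0.52317477, 0.16045984, 0.06130471]), [np.float64(2.9431528967882493e-05), np.float64(2.9431528968027566e-05)])
0.1261105650723307 0.26187702664996065 11.501039451714394 101.92976252058341
t 4.5333 p [ 0.5062 -0.1837  0.1795] yaw -27.21 tilt [-0.0035  0.0011 -1.    ] q [-0.56  0.47  1.69 -0.    0.98 -0.08] w 0.0234 F [-0.9  0.9 -3.2] M [-0.07 -0.05 -0.01]
shift cm [ -2.01 -15.82 -29.4 ]
wx units -0.03 tilt fix units [0.   0.01 0.03]
```

>>> send_rows(steps=[[[0, -1.0, -1.8, 0, 0, 0], [0, -1.9, -3.1, 0, 0, 0], [0, -1.9, -3.1, 0, 0, 0], [0, -1.9, -3.1, 0, 0, 0], [0, -1.9, -3.1, 0, 0, 0], [0, -1.9, -3.1, 0, 0, 0], [0.5, -1.9, -3.1, 0, 0, 0], [1.0, -0.5, -1.0, 0, 0, 0]]])

```text
time: 5.2
position: [0.4845, 0.0709, 0.1558]
tool_rot: [-0.601, -0.368, 0.61, -0.361]
ft_force: [-1.1, 0.1, -3.3]
grip_width: 0.0236
```

```bash
python3 st.py 0.486 0.0875 0.145 -27.2
```

```text
t 5.2 p [0.4845 0.0709 0.1558] yaw -27.93 tilt [-0.017   0.0028 -0.9999] q [-0.08  0.45  1.82  0.    0.88  0.4 ] w 0.0236 F [-1.1  0.1 -3.3] M [ 0.01 -0.11 -0.03]
shift cm [ 1.08 -0.62 -1.54]
wx units -0.12 tilt fix units [-0.    0.05  0.16]
```

>>> send_rows(steps=[[[0.7, -0.6, -1.2, -0.1, 0, 0.15], [0.3, 0, -0.3, 0, 0, 0], [0, 0, 0, 0, 0, 0]]])

```text
time: 5.45
position: [0.4805, 0.092, 0.1403]
tool_rot: [-0.597, -0.372, 0.608, -0.368]
ft_force: [0.8, -0.5, -3.2]
grip_width: 0.0235
```

```bash
python3 st.py 0.486 0.0875 0.145 -27.2
python3 - <<'E'
from h import *
o=get_obs()
p,d=camera("wrist");cv2.imwrite("pics/w5.png",p[:,:,::-1]);np.savez("pics/w5.npz",p=o["position"],q=o["tool_rot"],d=d)
g=cv2.imread("pics/w5.png")
T=camera_params("wrist")["T_tool_cam"]
E
```

```text
t 5.45 p [0.4805 0.092  0.1403] yaw -26.91 tilt [-0.0151 -0.0038 -0.9999] q [-0.04  0.48  1.84 -0.01  0.84  0.44] w 0.0235 F [ 0.8 -0.5 -3.2] M [-0.07 -0.11  0.04]
shift cm [-0.47  0.69  0.16]
wx units 0.05 tilt fix units [-0.    0.1   0.11]
```

View pics/w5.png

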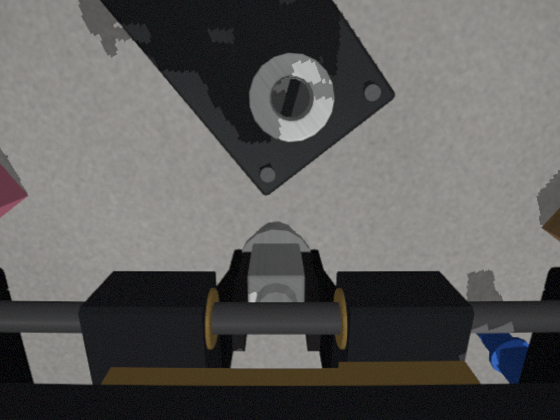

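The picture shows the rim at about (291,97), and through the bore the dark slot is visible on the ledge. I'll crop it and measure its angle.

```bash
python3 - <<'E'
from h import *
g=cv2.imread("pics/w5.png");c=g[48:148,241:341];c=np.clip(c.astype(float)*1.8,0,255).astype(np.uint8)
cv2.imwrite("pics/c10.png",cv2.resize(c,None,fx=6,fy=6,interpolation=cv2.INTER_CUBIC))
E
```

```text
(no output)
```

View pics/c10.png

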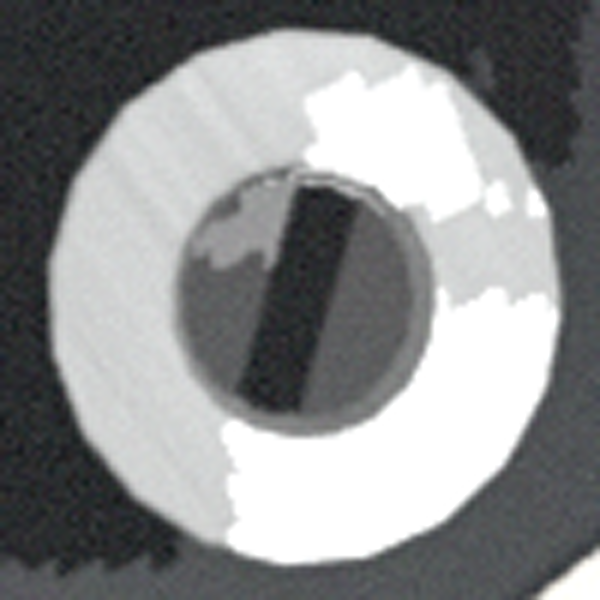

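```bash
python3 - <<'E'
from h import *
z=np.load("pics/w5.npz");tcp=(z["p"],z["q"])
f=lambda x,y:(241+(x+.5)/6-.5,48+(y+.5)/6-.5)
for A,B in [((297,190),(238,400)),((357,205),(300,410)),((327,197),(269,405))]:
    a=onplane("wrist",f(*A),.032,tcp);b=onplane("wrist",f(*B),.032,tcp);e=a-b
    print(np.degrees(np.arctan2(e[1],e[0]))%180,np.linalg.norm(e))
rw=f(304.5,295)
print("rim",onplane("wrist",rw,.06,tcp),"bore",onplane("wrist",f(306,301),.06,tcp))
T=(216.9,197.4);S=(331.06,190.06)
print(tri([ray("top",T),ray("scene",S),ray("wrist",rw,tcp)]))
P=[onplane("wrist",c,.02,tcp) for c in [(395,95),(266,194)]];e=P[0]-P[1];print(np.linalg.norm(e),np.degrees(np.arctan2(e[1],e[0])))
E
```

```text
47.124268103016526 0.02522262950926199
47.75688788586363 0.024620990828895354
47.47596817099597 0.024975440965433766
rim [0.52444219 0.16091591 0.06      ] bore [0.52431178 0.16028548 0.06      ]
(array([0.52365669, 0.16054212, 0.06132406]), [np.float64(0.00046268605660003366), np.float64(0.00042135016222666794), np.float64(0.0008592456208757094)])
0.12489118087502585 11.536112008651932
```

The slot lies at 47.5° in the world, which is 36° from the press x and within its ±52°. Its measured length matches. I'll turn the held die toward that angle, clear of the holder.

>>> send_rows(steps=[[[-0.3, 0, 0, -1, 0, 0], [0, 0, 0, -1, 0, 0], [0, 0, 0, -1, 0, 0], [0, 0, 0, -1, 0, 0], [0, 0, 0, -1, 0, 0], [0, 0, 0, -1, 0, 0], [0, 0, 0, -1, 0, 0], [0, 0, 0, -1, 0, 0]]])

```text
time: 6.17
position: [0.4815, 0.0823, 0.1423]
tool_rot: [0.387, 0.593, -0.398, 0.583]
ft_force: [0.2, -0.7, -2.9]
grip_width: 0.0237
```

```bash
python3 st.py 0.575 0.11 0.145 47.5
```

```text
t 6.1667 p [0.4815 0.0823 0.1423] yaw 22.62 tilt [-0.0208 -0.0055 -0.9998] q [-0.06  0.48  1.83 -0.01  0.85 -0.44] w 0.0237 F [ 0.2 -0.7 -2.9] M [-0.03 -0.15 -0.04]
shift cm [-0.47  9.69  1.04]
wx units -4.15 tilt fix units [ 0.   -0.03  0.2 ]
```

>>> send_rows(steps=[[[-0.1, 3.2, 0.3, 0, 0, 0.15], [-0.1, 3.2, 0.3, 0, 0, 0.05], [-0.1, 3.2, 0.3, 0, 0, 0], [0, 0, 0, -1, 0, 0], [0, 0, 0, -1, 0, 0], [0, 0, 0, -1, 0, 0], [0, 0, 0, -1, 0, 0], [0, 0, 0, 0, 0, 0]]])

```text
time: 6.83
position: [0.5787, 0.0993, 0.1424]
tool_rot: [0.258, 0.66, -0.26, 0.656]
ft_force: [-0.6, 0.6, -2.0]
grip_width: 0.0235
```

```bash
python3 st.py 0.575 0.11 0.145 47.5
```

```text
t 6.8333 p [0.5787 0.0993 0.1424] yaw 47.04 tilt [-6.3e-03  7.0e-04 -1.0e+00] q [-0.02  0.58  1.6   0.    0.97 -0.84] w 0.0235 F [-0.6  0.6 -2. ] M [ 0.03 -0.19  0.  ]
shift cm [-0.26  0.53 -1.  ]
wx units -0.08 tilt fix units [-0.   -0.05  0.04]
```

>>> send_rows(steps=[[[-0.2, 0.5, -0.5, -0.08, 0, 0.04], [0, 0, 0, 0, 0, 0], [0, 0, 0, 0, 0, 0]]])

```text
time: 7.08
position: [0.5786, 0.104, 0.1441]
tool_rot: [0.26, 0.66, -0.259, 0.656]
ft_force: [0.7, -0.0, -3.5]
grip_width: 0.0238
```

```bash
python3 st.py 0.575 0.11 0.145 47.5
python3 - <<'E'
from h import *
o=get_obs()
p,d=camera("wrist");cv2.imwrite("pics/w6.png",p[:,:,::-1]);np.savez("pics/w6.npz",p=o["position"],q=o["tool_rot"],d=d)
E
```

```text
t 7.0833 p [0.5786 0.104  0.1441] yaw 46.95 tilt [-0.0047  0.0039 -1.    ] q [-0.01  0.58  1.6   0.    0.97 -0.84] w 0.0238 F [ 0.7 -0.  -3.5] M [ 0.05 -0.14 -0.04]
shift cm [-0.09  0.19 -0.67]
wx units -0.09 tilt fix units [-0.   -0.06  0.  ]
```

View pics/w6.png

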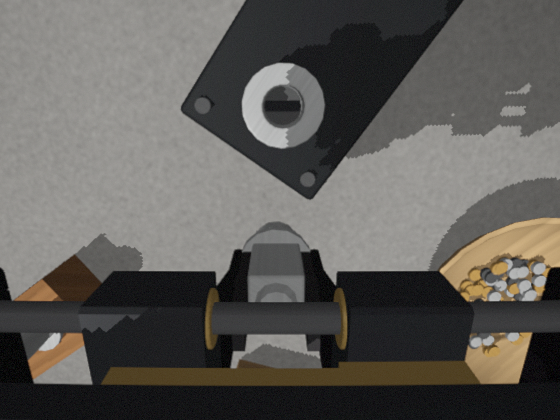

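The slot now lies horizontal in the image, parallel to the jaw axis, with the rim at about (283,106). I'll measure its angle and position again.

```bash
python3 - <<'E'
from h import *
g=cv2.imread("pics/w6.png");c=g[56:156,233:333];c=np.clip(c.astype(float)*1.8,0,255).astype(np.uint8)
cv2.imwrite("pics/c11.png",cv2.resize(c,None,fx=6,fy=6,interpolation=cv2.INTER_CUBIC))
E
```

```text
(no output)
```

View pics/c11.png

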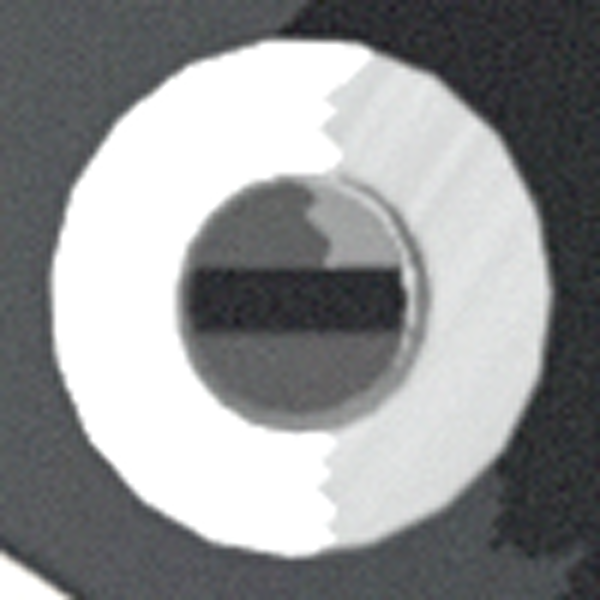

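```bash
python3 - <<'E'
from h import *
z=np.load("pics/w6.npz");tcp=(z["p"],z["q"])
f=lambda x,y:(233+(x+.5)/6-.5,56+(y+.5)/6-.5)
for A,B in [((195,269),(400,266)),((190,332),(405,331))]:
    a=onplane("wrist",f(*A),.032,tcp);b=onplane("wrist",f(*B),.032,tcp);e=a-b
    print(np.degrees(np.arctan2(e[1],e[0]))%180,np.linalg.norm(e))
rw=f(301,298)
print("rim",onplane("wrist",rw,.06,tcp),"bore",onplane("wrist",f(303,303),.06,tcp))
z5=np.load("pics/w5.npz");t5=(z5["p"],z5["q"]);g=lambda x,y:(241+(x+.5)/6-.5,48+(y+.5)/6-.5)
print(tri([ray("wrist",rw,tcp),ray("wrist",g(304.5,295),t5)]))
print(tri([ray("top",(216.9,197.4)),ray("scene",(331.06,190.06)),ray("wrist",rw,tcp),ray("wrist",g(304.5,295),t5)]))
o=get_obs();M=R.from_quat(o["tool_rot"]).as_matrix();m=np.array([0.524,0.1605,0.145]);print((M.T@(m-o["position"])*100).round(2))
E
```

```text
47.708600313000005 0.025199376096049334
47.161763222041856 0.026639321436514925
rim [0.52350055 0.16048069 0.06      ] bore [0.52404462 0.160279   0.06      ]
(array([ 0.5261841 ,  0.16052455, -0.02155563]), [np.float64(0.0008121817402519051), np.float64(0.0008121817402516124)])
(array([0.5238058 , 0.16091183, 0.06107608]), [np.float64(0.000745722466902418), np.float64(0.000777083086649268), np.float64(0.000544166254052744), np.float64(0.0019931888102321274)])
[-0.04  0.39 -7.83]
```

>>> send_rows(steps=[[[0, 0.2, -2.2, 0, 0, 0], [0, 0.1, -2.2, 0, 0, 0], [0, 0.1, -2.2, 0, 0, 0], [0, 0, -1.2, 0, 0, 0], [0, 0, 0, 0, 0, 0], [0, 0, 0, 0, 0, 0]]])

```text
time: 7.63
position: [0.5241, 0.1609, 0.145]
tool_rot: [0.262, 0.658, -0.261, 0.656]
ft_force: [0.2, -0.3, -2.6]
grip_width: 0.0238
```

```bash
python3 st.py 0.524 0.1605 0.145 47.4
```

```text
t 7.6333 p [0.5241 0.1609 0.145 ] yaw 46.59 tilt [-0.001   0.0028 -1.    ] q [ 0.09  0.53  1.7   0.    0.91 -0.72] w 0.0238 F [ 0.2 -0.3 -2.6] M [ 0.01 -0.16  0.04]
shift cm [ 0.   -0.03  0.02]
wx units -0.13 tilt fix units [ 0.   -0.03 -0.01]
```

>>> send_rows(steps=[[[1.0, 0, 0, -0.13, 0, 0], [1.0, 0, 0, 0, 0, 0], [1.0, 0, 0, 0, 0, 0], [0, 0, 0, 0, 0, 0], [0, 0, 0, 0, 0, 0]]])

```text
time: 8.05
position: [0.5282, 0.1585, 0.1117]
tool_rot: [0.259, 0.658, -0.256, 0.659]
ft_force: [0.8, 0.7, -2.5]
grip_width: 0.0234
```

```bash
python3 st.py 0.524 0.1605 0.112 47.4
python3 - <<'E'
from h import *
a=[]
for n,b in [("scene",(300,140,370,220)),("top",(180,160,260,240))]:
    p,d=camera(n);cv2.imwrite(f"pics/{n}7.png",p[:,:,::-1]);g=p[:,:,::-1][b[1]:b[3],b[0]:b[2]]
    a.append(cv2.resize(g,(390,450),interpolation=cv2.INTER_CUBIC))
cv2.imwrite("pics/c12.png",np.hstack(a))
E
```

```text
t 8.05 p [0.5282 0.1585 0.1117] yaw 47.3 tilt [ 0.0033  0.002  -1.    ] q [ 0.09  0.59  1.72  0.    0.83 -0.74] w 0.0234 F [ 0.8  0.7 -2.5] M [ 0.04 -0.16 -0.03]
shift cm [-0.03 -0.14 -0.44]
wx units -0.02 tilt fix units [-0.    0.01 -0.04]
```

View pics/c12.png

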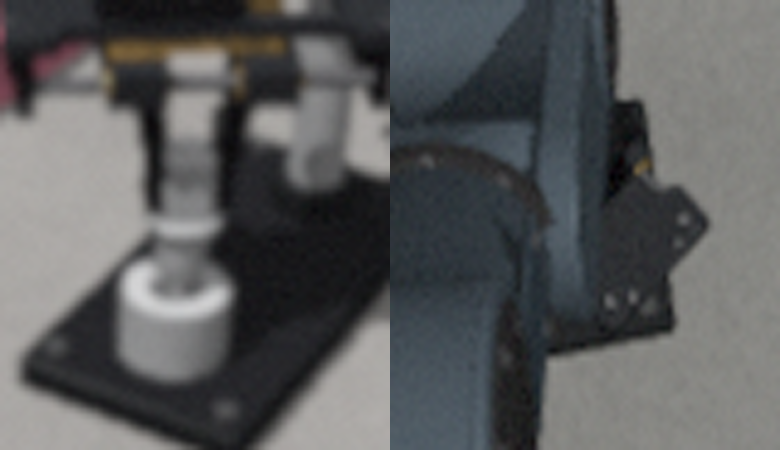

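>>> send_rows(steps=[[[0, -0.14, -0.45, 0, 0, -0.04], [0, 0, 0, 0, 0, 0], [0, 0, 0, 0, 0, 0]]])

```text
time: 8.4
position: [0.5241, 0.1605, 0.1124]
tool_rot: [0.257, 0.658, -0.258, 0.659]
ft_force: [0.3, -0.7, -2.1]
grip_width: 0.0241
```

```bash
python3 st.py 0.524 0.1605 0.112 47.4;python3 st.py 0.524 0.1605 0.112 47.4
```

```text
t 8.4 p [0.5241 0.1605 0.1124] yaw 47.26 tilt [ 0.0011 -0.0013 -1.    ] q [ 0.09  0.58  1.73 -0.    0.83 -0.73] w 0.0241 F [ 0.3 -0.7 -2.1] M [ 0.05 -0.19  0.03]
shift cm [ 0.04 -0.   -0.01]
wx units -0.02 tilt fix units [-0.    0.02  0.  ]
t 8.4 p [0.5241 0.1605 0.1124] yaw 47.26 tilt [ 0.0011 -0.0013 -1.    ] q [ 0.09  0.58  1.73 -0.    0.83 -0.73] w 0.0241 F [ 0.3 -0.7 -2.1] M [ 0.05 -0.19  0.03]
shift cm [ 0.04 -0.   -0.01]
wx units -0.02 tilt fix units [-0.    0.02  0.  ]
```

>>> send_rows(steps=[[[0.4, 0, -0.05, 0, 0, 0], [0.4, 0, -0.05, 0, 0, 0], [0, 0, 0, 0, 0, 0]]])

```text
time: 8.65
position: [0.5237, 0.1616, 0.1048]
tool_rot: [0.258, 0.657, -0.257, 0.66]
ft_force: [-0.2, -0.4, -2.4]
grip_width: 0.0239
```

```bash
python3 st.py 0.524 0.1605 0.1 47.4
```

```text
t 8.65 p [0.5237 0.1616 0.1048] yaw 47.29 tilt [ 0.0034 -0.001  -1.    ] q [ 0.1   0.59  1.73 -0.    0.81 -0.73] w 0.0239 F [-0.2 -0.4 -2.4] M [ 0.02 -0.15 -0.02]
shift cm [ 0.48 -0.06  0.09]
wx units -0.02 tilt fix units [ 0.    0.03 -0.02]
```

>>> send_rows(steps=[[[0.2, -0.06, 0.09, 0, 0.03, 0], [0.2, 0, 0, 0, 0, 0], [0, 0, 0, 0, 0, 0]]])

```text
time: 8.9
position: [0.5239, 0.1606, 0.1002]
tool_rot: [0.258, 0.658, -0.257, 0.659]
ft_force: [0.5, -0.8, -2.1]
grip_width: 0.0237
```

```bash
python3 st.py 0.524 0.1605 0.09 47.4
python3 - <<'E'
from h import *
p,d=camera("scene");crop(p[:,:,::-1],310,160,355,215,10,"pics/c13.png")
E
```

```text
t 8.9 p [0.5239 0.1606 0.1002] yaw 47.3 tilt [ 8.0e-04  1.3e-03 -1.0e+00] q [ 0.09  0.6   1.73  0.    0.81 -0.73] w 0.0237 F [ 0.5 -0.8 -2.1] M [ 0.03 -0.13 -0.08]
shift cm [ 1.02 -0.    0.01]
wx units -0.02 tilt fix units [ 0.   -0.   -0.01]
```

View pics/c13.png

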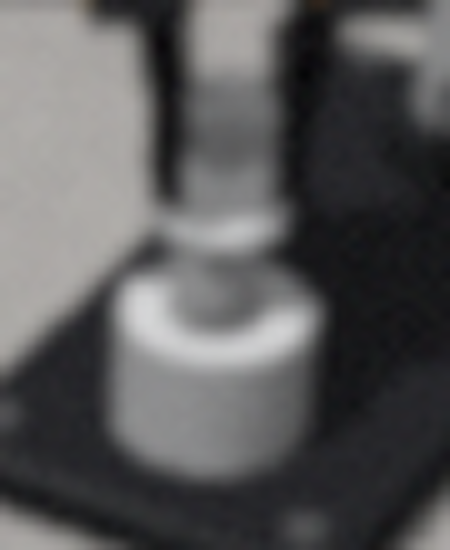

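The shank is centred over the bore with no contact force. I'll ease it in.

>>> send_rows(steps=[[[0.2, 0, 0, 0, 0, 0], [0.2, 0, 0, 0, 0, 0], [0, 0, 0, 0, 0, 0]]])

```text
time: 9.2
position: [0.5244, 0.1605, 0.0961]
tool_rot: [0.258, 0.658, -0.257, 0.659]
ft_force: [0.1, 0.3, -3.7]
grip_width: 0.0233
```

```bash
python3 st.py 0.524 0.1605 0.09 47.4
```

```text
t 9.2 p [0.5244 0.1605 0.0961] yaw 47.3 tilt [ 0.0016  0.0013 -1.    ] q [ 0.09  0.61  1.74  0.    0.8  -0.73] w 0.0233 F [ 0.1  0.3 -3.7] M [-0.03 -0.1  -0.01]
shift cm [ 0.61 -0.02 -0.03]
wx units -0.02 tilt fix units [-0.    0.   -0.02]
```

>>> send_rows(steps=[[[0.2, 0, -0.04, 0, 0, 0], [0.2, 0, -0.02, 0, 0, 0], [0, 0, 0, 0, 0, 0]]])

```text
time: 9.45
position: [0.5248, 0.1608, 0.0919]
tool_rot: [0.258, 0.658, -0.257, 0.66]
ft_force: [-0.2, -0.5, -2.6]
grip_width: 0.0236
```

```bash
python3 st.py 0.524 0.1605 0.08 47.4
```

```text
t 9.45 p [0.5248 0.1608 0.0919] yaw 47.3 tilt [ 0.0036  0.0011 -1.    ] q [ 0.09  0.61  1.74  0.    0.78 -0.73] w 0.0236 F [-0.2 -0.5 -2.6] M [-0.   -0.14  0.  ]
shift cm [ 1.19 -0.08 -0.04]
wx units -0.02 tilt fix units [ 0.    0.02 -0.03]
```

>>> send_rows(steps=[[[0.2, -0.08, -0.04, 0, 0.02, -0.03], [0.2, 0, 0, 0, 0, 0], [0.2, 0, 0, 0, 0, 0], [0, 0, 0, 0, 0, 0]]])

```text
time: 9.78
position: [0.5247, 0.1605, 0.0855]
tool_rot: [0.258, 0.658, -0.257, 0.659]
ft_force: [0.3, -0.6, -2.1]
grip_width: 0.0239
```

```bash
python3 st.py 0.524 0.1605 0.08 47.4
```

```text
t 9.7833 p [0.5247 0.1605 0.0855] yaw 47.31 tilt [ 1.2e-03  3.0e-04 -1.0e+00] q [ 0.09  0.63  1.74  0.    0.77 -0.73] w 0.0239 F [ 0.3 -0.6 -2.1] M [-0.06 -0.27 -0.02]
shift cm [ 0.55 -0.04 -0.05]
wx units -0.02 tilt fix units [ 0.    0.01 -0.01]
```

>>> send_rows(steps=[[[0.2, -0.04, -0.06, 0, 0, 0], [0.2, 0, 0, 0, 0, 0], [0.1, 0, 0, 0, 0, 0], [0, 0, 0, 0, 0, 0]]])

```text
time: 10.12
position: [0.5247, 0.1605, 0.0801]
tool_rot: [0.258, 0.658, -0.257, 0.659]
ft_force: [0.7, -0.5, -2.2]
grip_width: 0.0239
```

```bash
python3 st.py 0.524 0.1605 0.0705 47.4
```

```text
t 10.1167 p [0.5247 0.1605 0.0801] yaw 47.3 tilt [ 2.7e-03  3.0e-04 -1.0e+00] q [ 0.09  0.63  1.74 -0.    0.76 -0.73] w 0.0239 F [ 0.7 -0.5 -2.2] M [-0.03 -0.29  0.03]
shift cm [ 0.96 -0.05 -0.05]
wx units -0.02 tilt fix units [-0.    0.02 -0.02]
```

Now 1 mm steps through the ledge height.

>>> send_rows(steps=[[[0.1, 0, -0.03, 0, 0, 0], [0, 0, 0, 0, 0, 0]]])

```text
time: 10.28
position: [0.5247, 0.1607, 0.079]
tool_rot: [0.258, 0.658, -0.257, 0.66]
ft_force: [1.1, -1.0, -2.8]
grip_width: 0.024
```

>>> send_rows(steps=[[[0.1, 0, 0, 0, 0, 0], [0, 0, 0, 0, 0, 0]]])

```text
time: 10.45
position: [0.5247, 0.1607, 0.0779]
tool_rot: [0.258, 0.658, -0.257, 0.66]
ft_force: [0.7, -0.3, -2.9]
grip_width: 0.0241
```

```bash
python3 st.py 0.524 0.1605 0.0705 47.4
```

```text
t 10.45 p [0.5247 0.1607 0.0779] yaw 47.3 tilt [ 3.3e-03  1.0e-04 -1.0e+00] q [ 0.09  0.64  1.75 -0.    0.75 -0.73] w 0.0241 F [ 0.7 -0.3 -2.9] M [-0.03 -0.32 -0.02]
shift cm [ 0.74 -0.07 -0.04]
wx units -0.02 tilt fix units [ 0.    0.02 -0.02]
```

>>> send_rows(steps=[[[0.1, -0.03, -0.03, 0, 0.02, -0.02], [0, 0, 0, 0, 0, 0]]])

```text
time: 10.62
position: [0.5247, 0.1606, 0.077]
tool_rot: [0.257, 0.658, -0.257, 0.659]
ft_force: [0.4, -0.2, -3.2]
grip_width: 0.0233
```

>>> send_rows(steps=[[[0.1, 0, 0, 0, 0, 0], [0, 0, 0, 0, 0, 0]]])

```text
time: 10.78
position: [0.5247, 0.1606, 0.0759]
tool_rot: [0.257, 0.658, -0.257, 0.659]
ft_force: [0.8, -1.4, -2.4]
grip_width: 0.0235
```

```bash
python3 st.py 0.524 0.1605 0.0705 47.4
```

```text
t 10.7833 p [0.5247 0.1606 0.0759] yaw 47.31 tilt [ 1.1e-03 -1.0e-04 -1.0e+00] q [ 0.09  0.64  1.75 -0.    0.75 -0.73] w 0.0235 F [ 0.8 -1.4 -2.4] M [-0.09 -0.33 -0.04]
shift cm [ 0.54 -0.06 -0.05]
wx units -0.02 tilt fix units [-0.    0.01 -0.01]
```

The die is 2.6 mm past ledge height with no resistance, so the key is going into the slot.

>>> send_rows(steps=[[[0.1, 0, 0, 0, 0, 0], [0.1, 0, 0, 0, 0, 0], [0, 0, 0, 0, 0, 0]]])

```text
time: 11.03
position: [0.5247, 0.1606, 0.0737]
tool_rot: [0.257, 0.658, -0.257, 0.659]
ft_force: [2.0, -0.9, -3.2]
grip_width: 0.0234
```

>>> send_rows(steps=[[[0.1, 0, 0, 0, 0, 0], [0.1, 0, 0, 0, 0, 0], [0, 0, 0, 0, 0, 0]]])

```text
time: 11.28
position: [0.5247, 0.1606, 0.0716]
tool_rot: [0.257, 0.658, -0.257, 0.659]
ft_force: [0.6, -0.6, -2.9]
grip_width: 0.0239
```

```bash
python3 st.py 0.524 0.1605 0.0705 47.4
python3 - <<'E'
from h import *
p,d=camera("scene");crop(p[:,:,::-1],310,160,355,215,10,"pics/c14.png")
E
```

```text
t 11.2833 p [0.5247 0.1606 0.0716] yaw 47.31 tilt [ 1.1e-03 -2.0e-04 -1.0e+00] q [ 0.09  0.65  1.75 -0.    0.74 -0.73] w 0.0239 F [ 0.6 -0.6 -2.9] M [-0.07 -0.28 -0.03]
shift cm [ 0.11 -0.05 -0.05]
wx units -0.01 tilt fix units [-0.    0.01 -0.01]
```

View pics/c14.png

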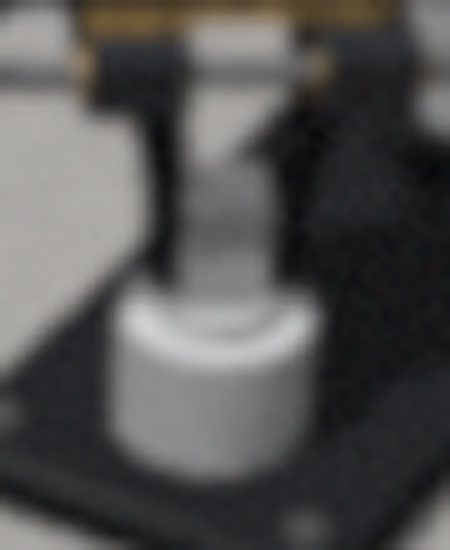

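Nearly flush, and still no contact. I'll go down in 0.5 mm steps until the rim pushes back.

>>> send_rows(steps=[[[0.05, 0, 0, 0, 0, 0], [0, 0, 0, 0, 0, 0]]])

```text
time: 11.5
position: [0.5247, 0.1606, 0.0711]
tool_rot: [0.257, 0.658, -0.257, 0.659]
ft_force: [-0.4, -0.6, -1.5]
grip_width: 0.0233
```

>>> send_rows(steps=[[[0.05, 0, 0, 0, 0, 0], [0, 0, 0, 0, 0, 0]]])

```text
time: 11.67
position: [0.5247, 0.1606, 0.0712]
tool_rot: [0.257, 0.658, -0.257, 0.659]
ft_force: [0.6, 0.2, -3.3]
grip_width: 0.0239
```

>>> send_rows(steps=[[[0.05, 0, 0, 0, 0, 0], [0, 0, 0, 0, 0, 0]]])

```text
time: 11.83
position: [0.5248, 0.1606, 0.0712]
tool_rot: [0.257, 0.658, -0.257, 0.659]
ft_force: [1.0, -0.4, -2.9]
grip_width: 0.0236
```

```bash
python3 st.py 0.524 0.1605 0.0705 47.4
```

```text
t 11.8333 p [0.5248 0.1606 0.0712] yaw 47.32 tilt [ 1.6e-03 -1.0e-04 -1.0e+00] q [ 0.09  0.65  1.75 -0.    0.74 -0.73] w 0.0236 F [ 1.  -0.4 -2.9] M [-0.07 -0.3  -0.01]
shift cm [ 0.07 -0.06 -0.05]
wx units -0.01 tilt fix units [-0.    0.01 -0.01]
```

>>> send_rows(steps=[[[0.08, 0, 0, 0, 0, 0], [0, 0, 0, 0, 0, 0]]])

```text
time: 12.0
position: [0.5247, 0.1606, 0.0712]
tool_rot: [0.258, 0.658, -0.257, 0.659]
ft_force: [1.0, -0.4, -2.6]
grip_width: 0.0238
```

```bash
python3 st.py 0.524 0.1605 0.0705 47.4
```

```text
t 12.0 p [0.5247 0.1606 0.0712] yaw 47.32 tilt [ 1.8e-03 -1.0e-04 -1.0e+00] q [ 0.09  0.65  1.75 -0.    0.74 -0.73] w 0.0238 F [ 1.  -0.4 -2.6] M [-0.06 -0.34  0.02]
shift cm [ 0.07 -0.06 -0.05]
wx units -0.01 tilt fix units [ 0.    0.01 -0.01]
```

>>> send_rows(steps=[[[0.04, 0, 0, 0, 0, 0]]])

```text
time: 12.08
position: [0.5248, 0.1606, 0.0711]
tool_rot: [0.258, 0.658, -0.257, 0.659]
ft_force: [-0.7, -1.3, 4.5]
grip_width: 0.0237
```

```bash
python3 st.py 0.524 0.1605 0.0705 47.4
python3 - <<'E'
from h import *
o=get_obs()
p,d=camera("scene");crop(p[:,:,::-1],310,160,355,215,10,"pics/c15.png")
p,d=camera("wrist");cv2.imwrite("pics/w8.png",p[:,:,::-1])
print(get_obs()["ft_force"])
E
```

```text
t 12.0833 p [0.5248 0.1606 0.0711] yaw 47.32 tilt [ 2.e-03 -2.e-04 -1.e+00] q [ 0.09  0.65  1.75 -0.    0.74 -0.73] w 0.0237 F [-0.7 -1.3  4.5] M [-0.14 -0.05 -0.01]
shift cm [ 0.06 -0.06 -0.05]
wx units -0.01 tilt fix units [-0.    0.01 -0.01]
[-0.75278482 -0.71326379  4.03172867]
```

View pics/c15.png

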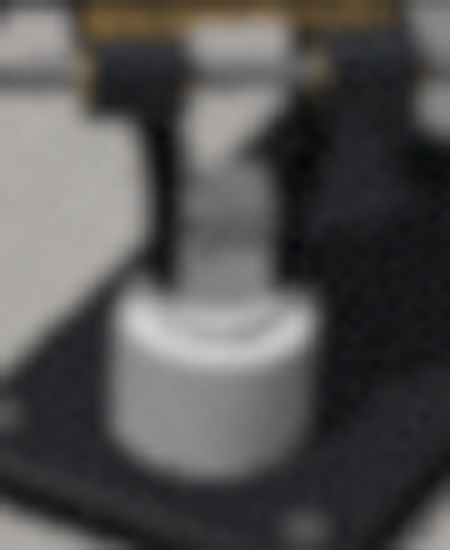

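View pics/w8.png

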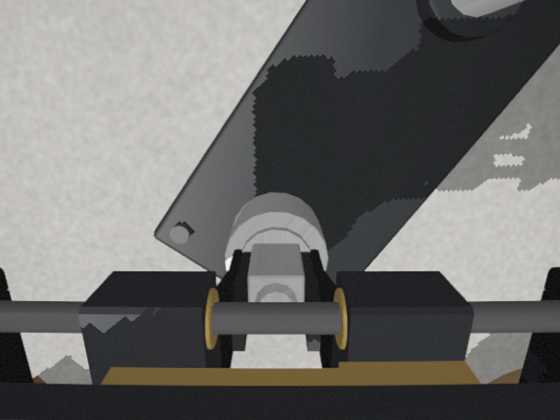

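The force rose to about 7 N of contact at TCP z = 0.0711, which is exactly the height predicted for home (0.0611 at the grasp, with the rim 10 mm higher than the rack top). The pictures show the collar on the rim. I'll release the die.

>>> send_rows(steps=[[[0, 0, 0, 0, 0, 0], [0, 0, 0, 0, 0, 0], [0, 0, 0, 0, 0, 0], [0, 0, 0, 0, 0, 0]]], gripper=0.42)

```text
time: 12.52
position: [0.5241, 0.161, 0.0704]
tool_rot: [0.258, 0.658, -0.257, 0.659]
ft_force: [0.0, 0.1, 0.9]
grip_width: 0.0428
```

```bash
python3 st.py 0.524 0.1605 0.0705 47.4
```

```text
t 12.5167 p [0.5241 0.161  0.0704] yaw 47.29 tilt [ 5.e-04  5.e-04 -1.e+00] q [ 0.09  0.65  1.75  0.    0.74 -0.73] w 0.0428 F [0.  0.1 0.9] M [-0.03 -0.14  0.05]
shift cm [-0.01 -0.04  0.03]
wx units -0.02 tilt fix units [ 0.   -0.   -0.01]
```

>>> send_rows(steps=[[[0, 0, 0, 0, 0, 0], [-0.5, 0, 0, 0, 0, 0], [-1.0, 0, 0, 0, 0, 0], [-1.5, 0, 0, 0, 0, 0], [-2.0, 0, 0, 0, 0, 0], [-2.5, 0, 0, 0, 0, 0], [-2.5, 0, 0, 0, 0, 0], [-2.0, 0, 0, 0, 0, 0]]])

```text
time: 13.18
position: [0.52, 0.1607, 0.1931]
tool_rot: [0.256, 0.663, -0.259, 0.654]
ft_force: [0.0, 0.5, 0.5]
grip_width: 0.0502
```

>>> send_rows(steps=[[[0, 0, 2.5, 0, 0, 0], [0, 0, 2.5, 0, 0, 0], [0, 0, 1.5, 0, 0, 0], [0, 0, 0, 0, 0, 0], [0, 0, 0, 0, 0, 0]]])

```text
time: 13.6
position: [0.5719, 0.1165, 0.2038]
tool_rot: [0.258, 0.658, -0.256, 0.659]
ft_force: [-0.1, 0.6, -0.2]
grip_width: 0.0504
```

```bash
python3 st.py
python3 - <<'E'
from h import *
o=get_obs()
for n in ["wrist","scene"]:
    p,d=camera(n);cv2.imwrite(f"pics/{n}9.png",p[:,:,::-1]);np.savez(f"pics/{n}9.npz",p=o["position"],q=o["tool_rot"],d=d)
g=cv2.imread("pics/scene9.png");crop(g,300,150,370,220,9,"pics/c16.png")
E
```

```text
t 13.6 p [0.5719 0.1165 0.2038] yaw 47.38 tilt [ 0.0025  0.0012 -1.    ] q [ 0.01  0.49  1.56  0.    1.09 -0.82] w 0.0504 F [-0.1  0.6 -0.2] M [ 0.05 -0.17 -0.02]
```

View pics/wrist9.png

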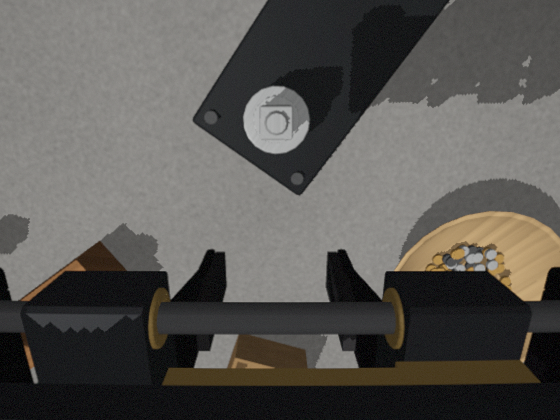

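View pics/c16.png

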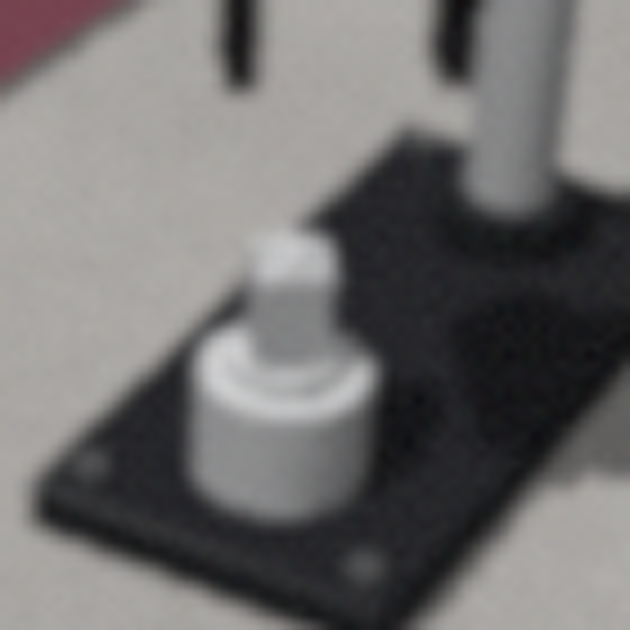

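View pics/scene9.png

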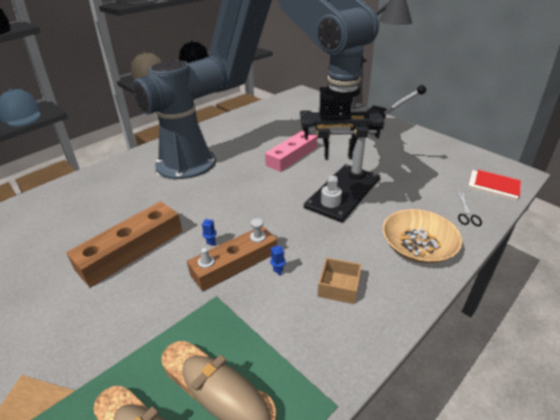

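The die stands upright in the holder at wrist (277,122) and scene (332,190). The punches at (205,257) and (257,230) and the carton at (340,280) have not moved. I'll check the height, then hand in.

```bash
python3 - <<'E'
from h import *
z=np.load("pics/wrist9.npz");tcp=(z["p"],z["q"]);d=z["d"]
print("button",withdepth("wrist",(277,122),d[122,277],tcp).round(4),"rim",withdepth("wrist",(253,135),d[135,253],tcp).round(4))
a=cv2.imread("pics/scene0.png");b=cv2.imread("pics/scene9.png")
for n,s in {"carton":np.s_[255:305,312:368],"punch_b":np.s_[240:275,195:216],"punch_a":np.s_[217:245,247:268]}.items(): print(n,cv2.absdiff(a[s],b[s]).mean())
print(get_obs()["joint_velocities"].round(3)); hand_in()
E
```

```text
button [0.5231 0.1615 0.1047] rim [0.5197 0.1374 0.0589]
carton 1.6729761904761904
punch_b 1.7015873015873015
punch_a 2.1927437641723357
[ 0.012  0.004  0.015  0.001  0.003 -0.002]
the job is handed in; nothing more can be done
```

The die is seated in the press holder, key in the slot and collar flush on the rim. I let go and handed the job in at about 13.7 s, with the arm clear of everything.

- **What I did:** I gripped the square-headed die from the middle hole of the small brown rack and lifted it straight out. Looking down the bore with the wrist camera, I could see the slot at about 47.5° in the world. I turned the die to that angle above the holder and lowered it in small steps. The key went straight in, so I did not need the press-and-turn search on the ledge.
- **Seating:** The only contact was about 7 N when the collar met the rim. That happened at tool height 0.0711 m, the height predicted from the grasp.
- **Last checks:** After release the button measured 0.1047 m high, against 0.105 m expected when home. The rim measured 0.059 m, against 0.060 m. Both punches and the carton look unchanged from the first picture.
- **Disagreements:** One height estimate of the rim, from two close wrist views, was off because the views were too near each other; I ignored it. The other views of the holder agreed to about 1–2 mm. Triangulating the die's button gave heights from 0.095 to 0.100 m, so I used the depth reading of 0.095 m.

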